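Start the disc mixer and hold its run paddle level

TASK

Start the disc mixer: on the key panel press the round key, then the square key, then the long bar key, one at a time, each right down and let up again before the next. Then press the mixer's spring paddle down with the gripper until it is level, without driving it down to its lower stop; keep it level for three seconds and finish the program while still holding it there, with nothing else disturbed.

Things in the scene. Friction and masses are not known exactly. Their poses are not given: they have to be found in the camera images.
- panel: Key panel, fixed to the worktop: a grey plinth 90 (x) by 212 (y) by 22 mm high carrying a row along its y of three white key modules at 64 mm spacing, in any order. Origin under its centre; turned up to 0.3 rad. Each module is a box 66 x 56 mm whose flat top is 60 mm above the worktop; only its white key cap stands up from it.
- key_round_top (a point): Centre of the top face of the key cap that is round, 30 mm across; 70 mm above the worktop when up, 10 mm above its module's top. It moves with the key.
- key_round (a joint): The key that is round, 30 mm across. Spring key, travel 5 mm straight down: 0 is up, 0.005 is fully down; about 1 N starts it and 4 N bottoms it, and it springs back up when let go.
- key_square_top (a point): Centre of the top face of the key cap that is square, 27 x 27 mm; 70 mm above the worktop when up, 10 mm above its module's top. It moves with the key.
- key_square (a joint): The key that is square, 27 x 27 mm. Spring key, travel 5 mm straight down: 0 is up, 0.005 is fully down; about 1 N starts it and 4 N bottoms it, and it springs back up when let go.
- key_bar_top (a point): Centre of the top face of the key cap that is a long bar, 18 mm (x) by 46 mm (y); 70 mm above the worktop when up, 10 mm above its module's top. It moves with the key.
- key_bar (a joint): The key that is a long bar, 18 mm (x) by 46 mm (y). Spring key, travel 5 mm straight down: 0 is up, 0.005 is fully down; about 1 N starts it and 4 N bottoms it, and it springs back up when let go.
- mixer: Disc mixer, fixed to the worktop: a white base 200 (x) by 150 (y) mm, top 40 mm above the worktop, with a black rotor disc in a round nest on its +y half, and a hinged paddle along its -y half (its arm at y = -36 mm), pivoted 85 mm above the worktop at x = +55 mm and reaching towards -x. Origin under the base's centre; turned up to 0.3 rad. Includes the paddle.
- paddle_pad (a point): Centre of the top face of the paddle's flat black pad (52 mm along the arm by 46 mm across, 10 mm thick), 140 mm from the pivot. z is the pad's normal: it points straight up when the paddle is level. At rest the pad is about 126 mm above the worktop, level 90 mm, at the lower stop about 54 mm; as it goes from rest to level it also moves about 6 mm towards -x of the mixer.
- paddle (a joint): Angle of the spring paddle pressed down: 0 at rest (sloping 15 degrees upwards to the pad), 0.26 rad level (in line with the fixed steel finger beside its arm), 0.52 rad on the lower stop. Pressing on the pad takes about 4 N to start, 10 N at level, 16 N at the stop; it springs back when let go.
- dish: Bystander: a small clear ribbed sample dish, 48 mm across, 17 high, between the panel and the mixer. Origin under its centre.
- dropper: Bystander: a slim white dropper bottle, 24 mm across, 70 high, between the panel and the mixer. Origin under its centre.
- jar: Bystander: a white screw-capped reagent jar, 66 mm across, 125 high, behind the work. Origin under its centre.
- syringe: Bystander: a slim clear syringe lying flat, 115 mm long, 26 wide, 13 high, on the left. Origin under its centre.
- carton: Bystander: a flat packet, 104 x 118 x 10 mm, lying on the right. Origin under its centre.

How it is judged:
By the outcome, as a careful person would: the job done as asked, in the order asked, and still so for the second after the job is handed in, while the arm keeps its last pose, push and grip.
It also fails if it takes over 64 s, if anything falls off the work surface, if the arm or the gripper's body presses on something with over 40 N, if the wrist force passes 120 N, or if a joint passes its speed limit or range.

ROBOT

A 7-joint arm with a two-finger parallel gripper is mounted at the origin on a cart in front of the work surface, level with it; the furniture and walls round the work are solid. World frame = base frame: x ahead of the robot, y to its left, z up, the work surface at z = 0. Lengths are in mm, angles in rad, forces in N, time in s.
With the tool pointing down it reaches from about 425 to 950 mm from the base axis. Payload 16.7 kg.
Tool frame: the origin (TCP) lies on the centre line of the jaws, within the pads' length; the fingertips stand 19 mm ahead of it and the grasp point (between the pads) is the TCP (arm.tip_reach is the distance from the TCP to the fingertips, in mm); z points along the fingers, y is the line along which they close (so a half turn about z gives the same grasp; the last joint's range is limited). The gripper opens to 94 mm and grips with 3 to 60 N. Pads are 16 mm wide; open, the fingers measure 119 mm over their backs; the gripper's body (75 mm by 177 mm) begins 78 mm behind the grasp point.
Start: joints at [-1.274, 0.426, 0.074, 1.606, -0.034, 1.111, -0.067], TCP at [291.045, 608.989, 224.467] pointing down, gripper open.
Joint ranges: [-2.85, 2.85], [-0.5, 2.14], [-1.23, 1.37], [0.21, 2.46], [-1.02, 4.16], [0.16, 2.05], [-2.73, 2.73]. Speed limits (rad/s): [1.89, 1.89, 2.39, 2.39, 3.01, 3.01, 3.01].

INTERFACE

Orientations are given as [roll, pitch, yaw] about the fixed x, y, z axes, in that order (R = Rz(yaw) Ry(pitch) Rx(roll)).
In Python, from bench import readout, vision, hand_in, arm gives the robot as it stands. The module is installed in compiled form; this text tells all that it offers.
- The arm moves only by the tool carry_out, never from a script. Its argument "commands" is a list of rows, each an object with "translation": the shift along the world's x, y, z each as a share of 0.3 m, from -1 to 1, a list of three; "turn": the turn, a rotation vector about the world's x, y, z each as a share of 0.5 rad, from -1 to 1, a list of three; "gripper": the closure in counts, from 0 (fully open) to 255 (shut). A call has 1 to 10 rows; each row is the pose to reach, as a shift and turn from the pose commanded when the call began; what a row does not reach only later rows make up. A row lasts 1/8 s, in which the tool goes at most 62.5 mm and 10.7 degrees, less where a joint would pass 70% of its speed; a pose out of reach is approached as far as the arm can. A call with a number of a shift or a turn outside -1 to 1 is refused whole. A call with a gripper value outside its range is refused whole. The fingers move at their own pace and stop on an object; "newtons" is the grip in N (left out, the last holds). Time passes only in rows, so rows that repeat a pose let the fingers close. It gives the time, the measured TCP pose, the force, the opening and the grip force at its end, in the units of the state.
- readout.get_state(): the state, without advancing time (a new reading comes with each control period).
- vision.capture(name): name is "scene" or "top" or "wrist"; returns (picture, depth): 420x560x3 uint8, red, green, blue; 420x560 float32, mm along the optical axis (not along the pixel's ray), 0 where there is no reading.
- vision.get_calibration(name): a dict with "fx", "fy", "cx", "cy" (pixels), "dist" ([k1, k2, p1, p2, k3] as OpenCV has them; the pictures are not rectified), "R" (3x3) and "t" (3): a world point X has camera coordinates R X + t. Camera axes: x right, y down, z forward; pixel columns grow to the right and rows downward; lengths in mm; the calibration is good to about 2 mm. A picture is of the moment at which its call begins: read the wrist's pose just before it. get_calibration takes no time and is no camera call; for the wrist camera it gives the pose at the moment of the call.
- hand_in(): hands the job in; it is judged then, once.
The state is a dict: "time_s": time; "joint_positions": joint angles; "qd": joint speeds; "joint_torque": joint torques, N m; "position": TCP position; "ee_rot": TCP orientation; "ft_force": force on the tool from outside, world axes, zero at the start; "moment": the same for the moment, N m; "opening": opening from 0.0 (shut) to 1.0 (fully open); "grip_force": force on a finger pad.
Only numpy, scipy, OpenCV 4.12 (cv2) and the standard library are available. Lean on these libraries where they do the work, as an engineer would, in place of code of your own. Each camera call takes 0.05 s, during which the arm holds its last target. There are 200 camera calls.

## Working session

There is one attempt and no reset: what is moved stays moved. The work goes in short steps, Python scripts to look and compute and a tool call to move; the robot and the scene stay as the last step left them, time stands still between calls to the robot, and variables do not carry over. Pictures are saved under pics/ and viewed, at most 10 in all, crops included, and the job is handed in when it is done.

Besides the shell and the picture viewer there is one more tool, called after "Emit:" in YAML: its name, and indented under it one key for each argument. carry_out: Moves the arm, as the interface text tells. Shift numbers are shares of 0.3 m and turn numbers shares of 0.5 rad, none past 1 either way. Its arguments: {"type":"object","properties":{"commands":{"type":"array"},"newtons":{"type":"number"}},"required":["commands"]}

```bash
mkdir -p pics; cat > h.py <<'E'
import numpy as np,cv2
from bench import readout,vision,arm
def cal(n):
    c=vision.get_calibration(n);K=np.array([[c['fx'],0,c['cx']],[0,c['fy'],c['cy']],[0,0,1.]])
    return K,np.array(c['dist'],float),np.array(c['R']),np.array(c['t'])
def ray(C,uv,z):
    K,d,R,t=C
    p=cv2.undistortPoints(np.array(uv,float).reshape(-1,1,2),K,d).reshape(-1,2)
    D=np.c_[p,np.ones(len(p))]@R; o=-R.T@t
    return o+D*((z-o[2])/D[:,2])[:,None]
def proj(C,X):
    K,d,R,t=C
    return cv2.projectPoints(np.array(X,float).reshape(-1,1,3),cv2.Rodrigues(R)[0],t,K,d)[0].reshape(-1,2)
def snap(n,f):
    C=cal(n);im,de=vision.capture(n);cv2.imwrite(f'pics/{f}.png',im[:,:,::-1]);np.save(f'pics/{f}.npy',de);return C,im,de
E
python3 - <<'E'
from h import *
s=readout.get_state();print(s['position'],s['ee_rot'],s['ft_force'],s['time_s'],arm.tip_reach)
for n in('top','scene'):
    C,im,de=snap(n,n);print(n,-C[2].T@C[3],C[2].round(2).tolist())
E
```

```text
[290.88620542 608.65270421 223.77803179] [-3.14032493e+00  9.12353767e-05  2.69575455e+00] [-0.49062251  1.0567798  -0.76020588] 0.0 19.0
top [ 421.3910135    -4.25767656 1289.97850284] [[-0.01, -1.0, 0.02], [-0.99, 0.0, -0.17], [0.17, -0.02, -0.99]]
scene [-519.49931944  950.105449    735.42521185] [[-0.64, -0.77, 0.0], [-0.3, 0.25, -0.92], [0.7, -0.59, -0.39]]
```

View pics/top.png

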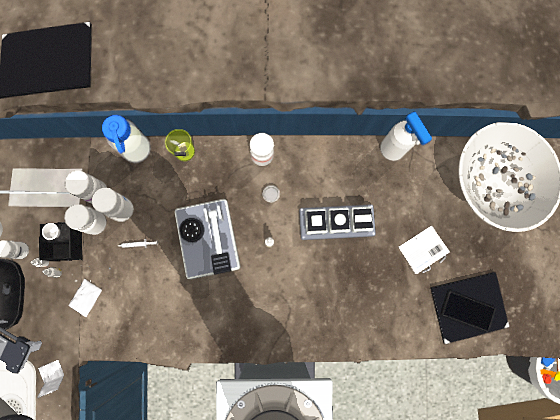

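View pics/scene.png

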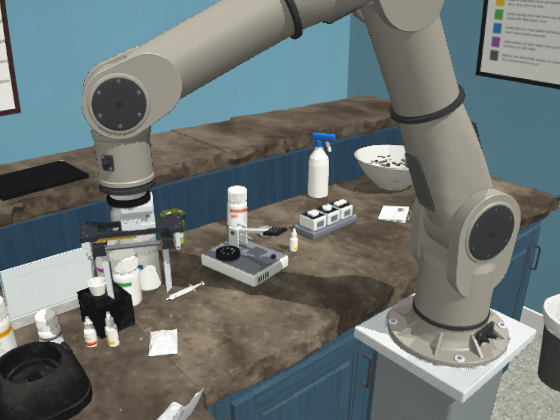

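The top view shows the keys in order from +y to -y: square (317,221), round (340,219), bar (363,218). The pad is at about (221,263), the dish at (271,193) and the dropper at (269,242). The scene view agrees, with the arm parked to the left.

```bash
python3 - <<'E'
from h import *
C=cal('top');im=cv2.imread('pics/top.png')
g=im.min(2)
m=(g>200).astype(np.uint8);m[:200]=0;m[240:]=0;m[:,:300]=0;m[:,380:]=0
n,l,st,ce=cv2.connectedComponentsWithStats(m)
for i in range(1,n):
    if st[i][4]>15: print('w',st[i],ce[i],ray(C,ce[i],70)[0])
d=(im.max(2)<60).astype(np.uint8);d[:245]=0;d[285:]=0;d[:,:205]=0;d[:,240:]=0
n,l,st,ce=cv2.connectedComponentsWithStats(d)
for i in range(1,n):
    if st[i][4]>30: print('pad',st[i],ce[i],ray(C,ce[i],126)[0])
for n,p,z in(('dish',(271,193),17),('dropper',(269,242),70),('jar',(262,149),125),('mixcorn',(176,209),40),('mixcorn',(229,200),40),('c',(240,270),40),('c',(187,278),40),('pl',(300,207),22),('pl',(374,204),22)): print(n,ray(C,p,z)[0])
E
python3 -c "
import cv2
a=cv2.imread('pics/top.png')[185:290,165:385];cv2.imwrite('pics/crop.png',cv2.resize(a,None,fx=3.5,fy=3.5,interpolation=2))"
```

```text
w [352 205  21  12  40] [360.725 208.3  ] [ 616.07683649 -238.54504415   70.        ]
w [307 209  19   2  27] [317.33333333 209.7037037 ] [ 612.71878205 -119.40945397   70.        ]
w [329 208  20   3  31] [339.4516129  208.70967742] [ 615.19868419 -179.955398     70.        ]
w [312 215  10  11 104] [316.57692308 220.28846154] [ 583.7092208  -116.80747294   70.        ]
w [335 214  11  11  98] [339.71428571 219.13265306] [ 586.53639637 -179.90435345   70.        ]
w [355 214  17   8 117] [362.85470085 217.98290598] [ 589.3356123  -243.48726712   70.        ]
w [353 225  21   7  54] [362.59259259 229.12962963] [ 558.80781021 -241.72013942   70.        ]
w [330 229  21   4  52] [339.44230769 230.51923077] [ 555.46651766 -178.35072768   70.        ]
w [307 230  21   4  52] [316.30769231 231.73076923] [ 552.57904345 -115.51398484   70.        ]
pad [211 253  20  22 229] [220.75545852 263.61135371] [466.13405064 134.17994597 126.        ]
dish [669.71774865   6.86146118  17.        ]
dropper [525.56707597  12.0902774   70.        ]
jar [767.73498439  29.59719833 125.        ]
mixcorn [620.89870709 271.80290322  40.        ]
mixcorn [645.79097356 123.85148488  40.        ]
c [451.9655452   91.69342365  40.        ]
c [430.37130442 236.31255376  40.        ]
pl [628.18432531 -74.99190536  22.        ]
pl [ 635.98210882 -286.48057157   22.        ]
```

View pics/crop.png

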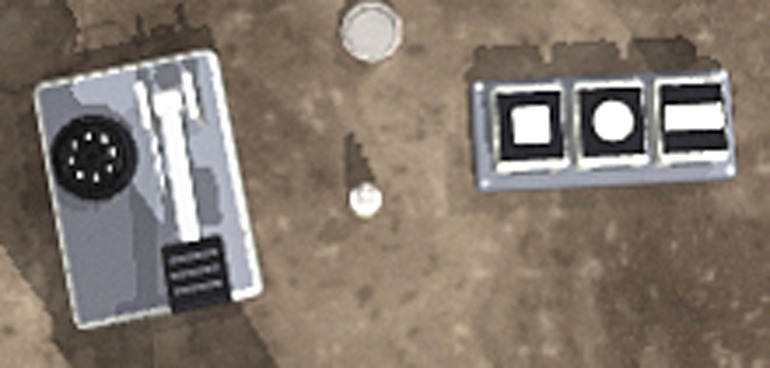

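The crop confirms it: square at +y, round in the middle, bar at -y. The pad is ribbed black at the mixer's -x end. I'm moving over to the panel now.

Emit:
carry_out:
  commands:
    - {"translation":[0.06,-0.18,0],"turn":[0,0,0.3],"gripper":255}
    - {"translation":[0.12,-0.36,0],"turn":[0,0,0.6],"gripper":255}
    - {"translation":[0.18,-0.54,0],"turn":[0,0,0.98],"gripper":255}
    - {"translation":[0.24,-0.72,0],"turn":[0,0,0.98],"gripper":255}
    - {"translation":[0.33,-0.9,0],"turn":[0,0,0.98],"gripper":255}
    - {"translation":[0.4,-1,0],"turn":[0,0,0.98],"gripper":255}
    - {"translation":[0.4,-1,0],"turn":[0,0,0.98],"gripper":255}
  newtons: 20

```text
time_s: 0.98
position: [412.5, 306.4, 224.5]
ee_rot: [-3.141, 0.0, -3.102]
ft_force: [-0.1, 1.0, 0.4]
opening: 0.288
grip_force: 0.0
```

Emit:
carry_out:
  commands:
    - {"translation":[0.06,-0.18,0],"turn":[0,0,0],"gripper":255}
    - {"translation":[0.12,-0.36,0],"turn":[0,0,0],"gripper":255}
    - {"translation":[0.18,-0.54,0],"turn":[0,0,0],"gripper":255}
    - {"translation":[0.24,-0.72,0],"turn":[0,0,0],"gripper":255}
    - {"translation":[0.33,-0.9,0],"turn":[0,0,0],"gripper":255}
    - {"translation":[0.4,-1,0],"turn":[0,0,0],"gripper":255}
    - {"translation":[0.4,-1,0],"turn":[0,0,0],"gripper":255}

```text
time_s: 1.85
position: [531.9, 7.4, 224.2]
ee_rot: [-3.141, -0.0, -3.1]
ft_force: [0.1, 1.3, -0.1]
opening: 0.006
grip_force: 0.0
```

Emit:
carry_out:
  commands:
    - {"translation":[0.06,-0.2,0],"turn":[0,0,0],"gripper":255}
    - {"translation":[0.12,-0.4,0],"turn":[0,0,0],"gripper":255}
    - {"translation":[0.18,-0.625,0],"turn":[0,0,0],"gripper":255}
    - {"translation":[0.18,-0.625,0],"turn":[0,0,0],"gripper":255}
    - {"translation":[0.18,-0.625,0],"turn":[0,0,0],"gripper":255}

```text
time_s: 2.48
position: [585.1, -177.2, 223.9]
ee_rot: [3.141, -0.001, -3.097]
ft_force: [0.3, 0.6, 0.1]
opening: 0.004
grip_force: 0.0
```

```bash
python3 - <<'E'
from h import *
s=readout.get_state();print(s['position'],s['ft_force'])
C,im,de=snap('wrist','w1')
P=[[583.7,-116.8,70],[586.5,-180,70],[589.3,-243.5,70],[466,134,126]]
print(proj(C,P).round(0).tolist(), -C[2].T@C[3])
m=(im.min(2)>190).astype(np.uint8)
n,l,st,ce=cv2.connectedComponentsWithStats(m)
for i in range(1,n):
    if st[i][4]>150: print(st[i],ce[i].round(1),ray(C,ce[i],70)[0].round(1))
E
```

```text
[ 585.0644757  -177.18387228  223.90406287] [0.33063281 0.59330825 0.10227346]
[[345.0, 194.0], [279.0, 194.0], [213.0, 194.0], [747.0, 64.0]] [ 502.40978182 -180.15633963  385.19248993]
[   0   25  119  136 8801] [53.  94.6] [ 505.9 -381.3   70. ]
[186 162  55   5 253] [213.1 163.9] [ 560.3 -243.4   70. ]
[252 162  55   5 253] [278.9 163.9] [ 557.4 -181.8   70. ]
[317 162  56  33 291] [342.1 165.5] [ 556.4 -122.3   70. ]
[265 182  29  29 659] [279.  196.3] [ 589.  -180.4   70. ]
[332 183  28  27 696] [345.1 196.3] [ 586.1 -116.5   70. ]
[190 188  46  17 779] [212.5 196. ] [ 591.6 -244.4   70. ]
```

View pics/w1.png

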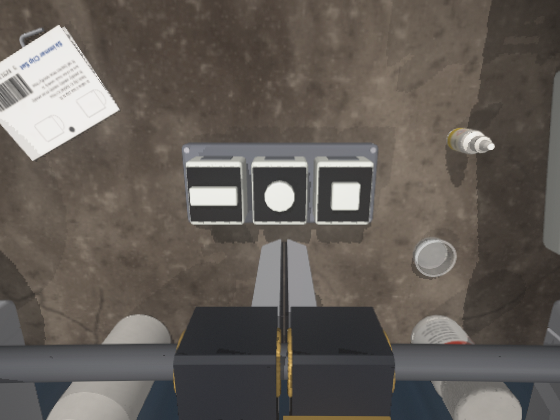

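The wrist view shows bar (213,196), round (279,196) and square (345,196). They match the top view to within 2 mm. I'm going down above the round key.

Emit:
carry_out:
  commands:
    - {"translation":[0.01,-0.006,-0.15],"turn":[0,0,0],"gripper":255}
    - {"translation":[0.01,-0.006,-0.3],"turn":[0,0,0],"gripper":255}
    - {"translation":[0.01,-0.006,-0.42],"turn":[0,0,0],"gripper":255}
    - {"translation":[0.01,-0.006,-0.42],"turn":[0,0,0],"gripper":255}
    - {"translation":[0.01,-0.006,-0.42],"turn":[0,0,0],"gripper":255}

```text
time_s: 3.15
position: [588.9, -179.3, 99.9]
ee_rot: [3.142, 0.001, -3.096]
ft_force: [0.7, -0.3, 0.2]
opening: 0.008
grip_force: 0.0
```

Emit:
carry_out:
  commands:
    - {"translation":[0,0,-0.015],"turn":[0,0,0],"gripper":255}
    - {"translation":[0,0,-0.03],"turn":[0,0,0],"gripper":255}
    - {"translation":[0,0,-0.04],"turn":[0,0,0],"gripper":255}
    - {"translation":[0,0,-0.045],"turn":[0,0,0],"gripper":255}
    - {"translation":[0,0,-0.045],"turn":[0,0,0],"gripper":255}
    - {"translation":[0,0,-0.045],"turn":[0,0,0],"gripper":255}

```text
time_s: 3.9
position: [588.3, -180.2, 85.2]
ee_rot: [3.142, 0.0, -3.097]
ft_force: [1.2, 2.0, 4.1]
opening: 0.003
grip_force: 1.6
```

Emit:
carry_out:
  commands:
    - {"translation":[0,0,-0.004],"turn":[0,0,0],"gripper":255}
    - {"translation":[0,0,-0.008],"turn":[0,0,0],"gripper":255}
    - {"translation":[0,0,-0.008],"turn":[0,0,0],"gripper":255}
    - {"translation":[0,0,-0.008],"turn":[0,0,0],"gripper":255}

```text
time_s: 4.4
position: [588.5, -180.3, 83.8]
ee_rot: [3.141, 0.001, -3.098]
ft_force: [-4.5, 3.7, 22.7]
opening: 0.009
grip_force: 11.7
```

The round key bottomed at 23 N. I'm letting it up and moving on to the square key.

Emit:
carry_out:
  commands:
    - {"translation":[0,0,0.06],"turn":[0,0,0],"gripper":255}
    - {"translation":[0,0,0.06],"turn":[0,0,0],"gripper":255}
    - {"translation":[0,0,0.06],"turn":[0,0,0],"gripper":255}
    - {"translation":[-0.005,0.1,0.06],"turn":[0,0,0],"gripper":255}
    - {"translation":[-0.01,0.212,0.06],"turn":[0,0,0],"gripper":255}
    - {"translation":[-0.01,0.212,0.06],"turn":[0,0,0],"gripper":255}
    - {"translation":[-0.01,0.212,0.06],"turn":[0,0,0],"gripper":255}

```text
time_s: 5.28
position: [584.8, -117.2, 100.2]
ee_rot: [-3.141, -0.001, -3.097]
ft_force: [-0.1, -1.0, 0.4]
opening: 0.006
grip_force: 0.0
```

Emit:
carry_out:
  commands:
    - {"translation":[0,0,-0.015],"turn":[0,0,0],"gripper":255}
    - {"translation":[0,0,-0.03],"turn":[0,0,0],"gripper":255}
    - {"translation":[0,0,-0.045],"turn":[0,0,0],"gripper":255}
    - {"translation":[0,0,-0.054],"turn":[0,0,0],"gripper":255}
    - {"translation":[0,0,-0.059],"turn":[0,0,0],"gripper":255}
    - {"translation":[0,0,-0.059],"turn":[0,0,0],"gripper":255}
    - {"translation":[0,0,-0.059],"turn":[0,0,0],"gripper":255}
    - {"translation":[0,0,-0.059],"turn":[0,0,0],"gripper":255}

```text
time_s: 6.28
position: [585.0, -117.3, 83.9]
ee_rot: [-3.142, 0.0, -3.098]
ft_force: [-7.3, -0.8, 21.0]
opening: 0.003
grip_force: 10.6
```

The square key bottomed. The bar is next.

Emit:
carry_out:
  commands:
    - {"translation":[0,0,0.08],"turn":[0,0,0],"gripper":255}
    - {"translation":[0,0,0.08],"turn":[0,0,0],"gripper":255}
    - {"translation":[0,0,0.08],"turn":[0,0,0],"gripper":255}
    - {"translation":[0.006,-0.14,0.08],"turn":[0,0,0],"gripper":255}
    - {"translation":[0.012,-0.28,0.08],"turn":[0,0,0],"gripper":255}
    - {"translation":[0.018,-0.424,0.08],"turn":[0,0,0],"gripper":255}
    - {"translation":[0.018,-0.424,0.08],"turn":[0,0,0],"gripper":255}
    - {"translation":[0.018,-0.424,0.08],"turn":[0,0,0],"gripper":255}

```text
time_s: 7.28
position: [590.1, -243.2, 106.0]
ee_rot: [3.141, -0.001, -3.097]
ft_force: [0.6, 0.7, -0.6]
opening: 0.009
grip_force: 0.0
```

Emit:
carry_out:
  commands:
    - {"translation":[0,0,-0.03],"turn":[0,0,0],"gripper":255}
    - {"translation":[0,0,-0.05],"turn":[0,0,0],"gripper":255}
    - {"translation":[0,0,-0.065],"turn":[0,0,0],"gripper":255}
    - {"translation":[0,0,-0.074],"turn":[0,0,0],"gripper":255}
    - {"translation":[0,0,-0.08],"turn":[0,0,0],"gripper":255}
    - {"translation":[0,0,-0.08],"turn":[0,0,0],"gripper":255}
    - {"translation":[0,0,-0.08],"turn":[0,0,0],"gripper":255}
    - {"translation":[0,0,-0.08],"turn":[0,0,0],"gripper":255}

```text
time_s: 8.28
position: [590.6, -243.4, 83.9]
ee_rot: [3.141, 0.0, -3.097]
ft_force: [-7.2, 6.3, 20.0]
opening: 0.007
grip_force: 9.6
```

All three keys are done. I'm lifting and going over the pad.

Emit:
carry_out:
  commands:
    - {"translation":[0,0,0.1],"turn":[0,0,0],"gripper":255}
    - {"translation":[0,0,0.28],"turn":[0,0,0],"gripper":255}
    - {"translation":[0,0,0.47],"turn":[0,0,0],"gripper":255}
    - {"translation":[-0.06,0.2,0.47],"turn":[0,0,0.1],"gripper":255}
    - {"translation":[-0.12,0.4,0.47],"turn":[0,0,0.2],"gripper":255}
    - {"translation":[-0.18,0.6,0.47],"turn":[0,0,0.26],"gripper":255}
    - {"translation":[-0.24,0.8,0.47],"turn":[0,0,0.26],"gripper":255}
    - {"translation":[-0.3,1,0.47],"turn":[0,0,0.26],"gripper":255}
    - {"translation":[-0.3,1,0.47],"turn":[0,0,0.26],"gripper":255}

```text
time_s: 9.4
position: [499.3, 60.5, 224.0]
ee_rot: [3.141, 0.0, -2.961]
ft_force: [0.8, -1.4, -0.8]
opening: 0.006
grip_force: 0.0
```

Emit:
carry_out:
  commands:
    - {"translation":[-0.06,0.13,0],"turn":[0,0,0],"gripper":255}
    - {"translation":[-0.115,0.26,0],"turn":[0,0,0],"gripper":255}
    - {"translation":[-0.115,0.26,0],"turn":[0,0,0],"gripper":255}
    - {"translation":[-0.115,0.26,0],"turn":[0,0,0],"gripper":255}

```text
time_s: 9.9
position: [466.4, 133.0, 223.9]
ee_rot: [-3.141, 0.0, -2.968]
ft_force: [-0.9, -0.6, 0.1]
opening: 0.003
grip_force: 0.0
```

```bash
python3 - <<'E'
from h import *
s=readout.get_state();print(s['position'],s['ee_rot'],s['ft_force'])
C,im,de=snap('wrist','w2')
print(proj(C,[[466,134,126],s['position']-[0,0,98]]).round(0).tolist())
E
```

```text
[466.44450507 133.04839142 223.93557393] [-3.14128711e+00  3.00421498e-04 -2.96838786e+00] [-0.92511824 -0.57487937  0.07837495]
[[284.0, 210.0], [283.0, 210.0]]
```

View pics/w2.png

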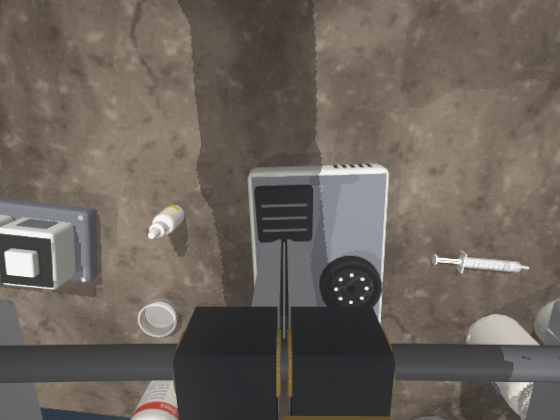

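The pad centre shows at about (284,211) and was predicted at (284,210), so no correction is needed. I'm descending.

Emit:
carry_out:
  commands:
    - {"translation":[0,0,-0.1],"turn":[0,0,0],"gripper":255}
    - {"translation":[0,0,-0.2],"turn":[0,0,0],"gripper":255}
    - {"translation":[0,0,-0.24],"turn":[0,0,0],"gripper":255}
    - {"translation":[0,0,-0.24],"turn":[0,0,0],"gripper":255}

```text
time_s: 10.45
position: [466.1, 133.3, 151.7]
ee_rot: [-3.141, -0.001, -2.969]
ft_force: [0.8, -1.0, 0.8]
opening: 0.003
grip_force: 0.0
```

Emit:
carry_out:
  commands:
    - {"translation":[0,0,-0.025],"turn":[0,0,0],"gripper":255}
    - {"translation":[-0.004,-0.001,-0.05],"turn":[0,0,0],"gripper":255}
    - {"translation":[-0.008,-0.002,-0.075],"turn":[0,0,0],"gripper":255}
    - {"translation":[-0.012,-0.003,-0.1],"turn":[0,0,0],"gripper":255}
    - {"translation":[-0.016,-0.003,-0.12],"turn":[0,0,0],"gripper":255}
    - {"translation":[-0.018,-0.004,-0.13],"turn":[0,0,0],"gripper":255}
    - {"translation":[-0.018,-0.004,-0.13],"turn":[0,0,0],"gripper":255}
    - {"translation":[-0.018,-0.004,-0.13],"turn":[0,0,0],"gripper":255}

```text
time_s: 11.45
position: [461.6, 133.1, 113.4]
ee_rot: [3.141, 0.002, -2.967]
ft_force: [1.4, 0.2, 7.6]
opening: 0.005
grip_force: 3.9
```

Emit:
carry_out:
  commands:
    - {"translation":[-0.001,0,-0.007],"turn":[0,0,0],"gripper":255}
    - {"translation":[-0.002,0,-0.014],"turn":[0,0,0],"gripper":255}
    - {"translation":[-0.002,0,-0.014],"turn":[0,0,0],"gripper":255}
    - {"translation":[-0.002,0,-0.014],"turn":[0,0,0],"gripper":255}

```text
time_s: 11.95
position: [461.4, 133.1, 109.4]
ee_rot: [3.141, 0.003, -2.968]
ft_force: [3.5, -2.2, 8.8]
opening: 0.003
grip_force: 4.3
```

```bash
python3 - <<'E'
from h import *
s=readout.get_state();print(s['position'],s['ft_force'],s['moment'])
C,im,de=snap('scene','s2');C2,im2,_=snap('top','t2')
print(proj(C,[[461,133,90]]),proj(C2,[[461,133,90]]))
a=im[205:295,190:300,::-1];b=im2[190:290,165:265,::-1]
a=cv2.resize(a,(480,393),interpolation=2);b=cv2.resize(b,(310,393),interpolation=2)
cv2.imwrite('pics/lev.png',np.hstack([a,b]))
E
```

```text
[461.3909406  133.0630861  109.36291608] [ 3.52575196 -2.20808     8.84248368] [-0.40347725 -0.89428934 -0.00635432]
[[275.97335454 243.17986061]] [[222.80719872 266.10423554]]
```

View pics/lev.png

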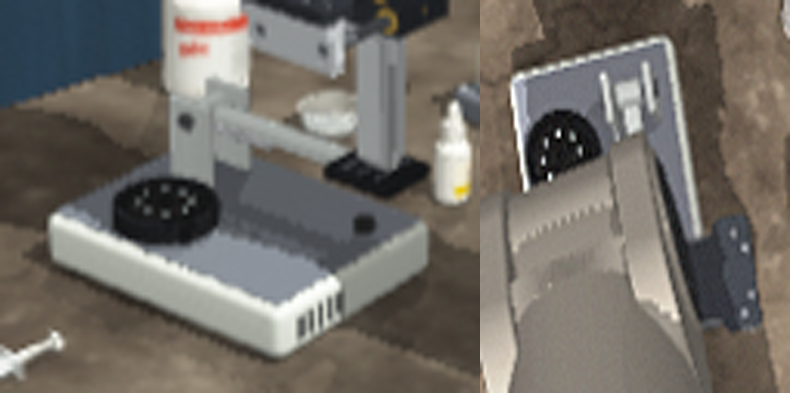

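The pad lies flat under the fingertip. The arm looks level and lines up with the steel finger, and nothing else has moved. I'll trim it slightly and hold.

Emit:
carry_out:
  commands:
    - {"translation":[0,0,-0.001],"turn":[0,0,0],"gripper":255}
    - {"translation":[0,0,-0.001],"turn":[0,0,0],"gripper":255}
    - {"translation":[0,0,-0.001],"turn":[0,0,0],"gripper":255}
    - {"translation":[0,0,-0.001],"turn":[0,0,0],"gripper":255}
    - {"translation":[0,0,-0.001],"turn":[0,0,0],"gripper":255}
    - {"translation":[0,0,-0.001],"turn":[0,0,0],"gripper":255}
    - {"translation":[0,0,-0.001],"turn":[0,0,0],"gripper":255}
    - {"translation":[0,0,-0.001],"turn":[0,0,0],"gripper":255}
    - {"translation":[0,0,-0.001],"turn":[0,0,0],"gripper":255}
    - {"translation":[0,0,-0.001],"turn":[0,0,0],"gripper":255}

```text
time_s: 13.3
position: [461.4, 133.1, 109.1]
ee_rot: [3.141, 0.003, -2.968]
ft_force: [2.7, -1.8, 8.7]
opening: 0.0
grip_force: 4.4
```

Emit:
carry_out:
  commands:
    - {"translation":[0,0,0],"turn":[0,0,0],"gripper":255}
    - {"translation":[0,0,0],"turn":[0,0,0],"gripper":255}
    - {"translation":[0,0,0],"turn":[0,0,0],"gripper":255}
    - {"translation":[0,0,0],"turn":[0,0,0],"gripper":255}
    - {"translation":[0,0,0],"turn":[0,0,0],"gripper":255}
    - {"translation":[0,0,0],"turn":[0,0,0],"gripper":255}
    - {"translation":[0,0,0],"turn":[0,0,0],"gripper":255}
    - {"translation":[0,0,0],"turn":[0,0,0],"gripper":255}
    - {"translation":[0,0,0],"turn":[0,0,0],"gripper":255}
    - {"translation":[0,0,0],"turn":[0,0,0],"gripper":255}

```text
time_s: 14.55
position: [461.4, 133.1, 109.1]
ee_rot: [3.141, 0.003, -2.968]
ft_force: [3.2, -1.2, 8.4]
opening: 0.006
grip_force: 4.4
```

Emit:
carry_out:
  commands:
    - {"translation":[0,0,0],"turn":[0,0,0],"gripper":255}
    - {"translation":[0,0,0],"turn":[0,0,0],"gripper":255}
    - {"translation":[0,0,0],"turn":[0,0,0],"gripper":255}
    - {"translation":[0,0,0],"turn":[0,0,0],"gripper":255}
    - {"translation":[0,0,0],"turn":[0,0,0],"gripper":255}
    - {"translation":[0,0,0],"turn":[0,0,0],"gripper":255}
    - {"translation":[0,0,0],"turn":[0,0,0],"gripper":255}
    - {"translation":[0,0,0],"turn":[0,0,0],"gripper":255}
    - {"translation":[0,0,0],"turn":[0,0,0],"gripper":255}
    - {"translation":[0,0,0],"turn":[0,0,0],"gripper":255}

```text
time_s: 15.8
position: [461.4, 133.1, 109.1]
ee_rot: [3.141, 0.003, -2.968]
ft_force: [3.1, -2.0, 8.0]
opening: 0.004
grip_force: 4.4
```

```bash
python3 -c "
from bench import readout,hand_in
s=readout.get_state();print(s['time_s'],s['position'],s['ft_force'])
if abs(s['position'][2]-109)<1.2: print(hand_in())"
```

```text
15.8 [461.36535463 133.09947389 109.06577462] [ 3.06067293 -2.0012426   7.97314078]
the job is handed in; nothing more can be done
None
```

I pressed the round, square and bar keys fully down in that order, letting each up before the next, then held the paddle level for over 3 s and handed in at 15.8 s still holding it; I saw nothing else disturbed, and the hand-in returned no verdict.

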